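# Nest the barbecue saucepans with fanned handles

### The arm

A 6-joint arm with a two-finger parallel gripper is mounted at the origin on the work surface. World frame = base frame: x ahead of the robot, y to its left, z up, the work surface at z = 0. Lengths are in m, angles in rad, forces in N, time in s.
With the tool pointing down it reaches from about 0.275 to 0.975 m from the base axis. Payload 8.4 kg.
Tool frame: the origin (TCP) lies at the very end of the fingers, on their centre line; the grasp point (between the pads) lies 19 mm behind it; x points along the fingers, z is the direction in which the jaws open and shut, and the axes are right-handed (so a half turn about x gives the same grasp; the last joint's range is limited). The gripper opens to 92 mm and grips with 3 to 60 N. Pads are 20 mm wide; open, the fingers measure 128 mm over their backs; the gripper's body (75 mm by 189 mm) begins 69 mm behind the grasp point.
Start: joints at [1.21, 0.353, 1.633, -0, 1.155, -0.002], TCP at [0.219, 0.585, 0.215] pointing down, gripper open.
Joint ranges: [-2.63, 2.63], [-0.92, 2.1], [0.06, 2.66], [-1.3, 4.44], [0, 2.69], [-3.02, 3.02]. Speed limits (rad/s): [2.22, 2.22, 2.79, 3.14, 3.14, 3.14].

### API

Orientations are given as a rotation vector (axis times angle).
In Python, from plant import bot, optics, workorder gives the robot as it stands.
- The arm moves only by the shell command python3 -m handwheel 'ROWS'. ROWS is JSON, a list of rows, each a list of 7 numbers: the shift along the tool's x, y, z in m, then the turn, a rotation vector about the tool's x, y, z in rad, then the closure, from -1 (fully open) to 1 (shut). In form: [[dx, dy, dz, wx, wy, wz, gripper], ...]. A call has 1 to 20 rows; each row is the pose to reach, as a shift and turn from the pose commanded when the call began, along the tool's axes at that moment; what a row does not reach only later rows make up. A row lasts 1/8 s, in which the tool goes at most 62.5 mm and 10.7 degrees, less where a joint would pass 70% of its speed; a pose out of reach is approached as far as the arm can. A call with a gripper value outside its range is refused whole. The fingers move at their own pace and stop on an object; the grip force is fixed at half the most. Time passes only in rows, so rows that repeat a pose let the fingers close. It gives the time, the measured TCP pose, the force and the opening at its end, in the units of the state.
- bot.get_obs(): the state, without advancing time (a new reading comes with each control period).
- optics.read_camera(name): name is "side" or "top"; returns (picture, depth): 384x512x3 uint8, red, green, blue; 384x512 float32, m along the optical axis (not along the pixel's ray), 0 where there is no reading.
- optics.camera_model(name): a dict with "K" (3x3 intrinsics, pixels), "cam_to_world" (4x4, takes a point from camera to world coordinates). Camera axes: x right, y down, z forward; pixel columns grow to the right and rows downward; lengths in m; the calibration is good to about 2 mm. A picture is of the moment at which its call begins. camera_model takes no time and is no camera call.
- workorder.sign_off(): hands the job in, once; it reports no verdict.
The state is a dict: "t": time; "joint_pos": joint angles; "qd": joint speeds; "tau": joint torques, N m; "tool_pos": TCP position; "eef_rot": TCP orientation; "contact_force": force on the tool from outside, world axes, zero at the start; "wrist_torque": the same for the moment, N m; "grip_width": opening from 0.0 (shut) to 1.0 (fully open).
Only numpy, scipy, OpenCV 4.12 (cv2) and the standard library are available. Lean on these libraries where they do the work, as an engineer would, in place of code of your own. Each camera call takes 0.05 s, during which the arm holds its last target. There are 200 camera calls.

### The job

Nest the three steel saucepans: put the medium pan into the large one that is clipped on the trivet, finding the notch in the large pan's rim so that the tab under the medium handle drops fully into it and the pan sits level on the floor of the large one, then stand the small pan level on the floor of the medium one with its handle swung a further 60 degrees or so counter-clockwise (seen from above) from the medium handle, so that the handles fan out clear of one another. Set the pans down rather than dropping them, let go of them, and leave the other things where they are.

Things in the scene. Friction and masses are not known exactly. Their poses are not given: they have to be found in the camera images.
- big: large steel saucepan held fast by clips on a round white ceramic trivet (150 mm across, 12 mm thick); cannot move. Origin: centre of the trivet's underside, z up, +x along its straight handle. Pan inner floor 16 mm, rim top 64 mm above the origin. Handle 14 mm square, centre line 40 mm above the origin, reaching 175 mm from the axis
- big_tip (a point): end of the large pan's handle, on the handle's centre line
- big_rim (a point): centre of the large pan's mouth, on its axis, level with the rim top. Rim band 59 to 65 mm from the axis, with one open-topped notch 15 mm wide, 12 mm deep, somewhere 45 to 95 degrees counter-clockwise (from above) from the large handle: it differs every time and is not reported; find it by eye, or by sliding the tab along the rim until it falls in and is stopped sideways
- mid: medium steel saucepan, about 0.26 kg, loose; outer diameter 110 mm at the rim, 88 mm at the foot, 62 mm high, floor and wall 4 mm. Origin: centre of its underside, z up, +x along its handle. Handle: bar 14 mm wide, 14 mm tall, centre line 60 mm above the origin, from the wall to 165 mm from the axis. Home when level with its origin 16 mm above the large pan's; it has about 5 mm of sideways play
- mid_tab (a point): foot of the tab under the medium handle: 8 mm wide, 53 to 73 mm from the pan's axis, hanging from 53 mm down to 39 mm above the pan's underside; this point is 63 mm from the axis. When it rides on the rim, not in the notch, the pan tilts about 5 degrees and the tab is 9 mm too high
- mid_tip (a point): end of the medium pan's handle, on its centre line, 60 mm above the pan's underside; about 14 mm lower when the pan is home than when its tab rides on the rim
- small: small steel saucepan, about 0.18 kg, outer diameter 80 mm at the rim (64 mm at the foot), 70 mm high; loose. Origin: centre of its underside, z up, +x along its handle. Handle: straight bar 14 mm wide and 14 mm tall, centre line 69 mm above the origin, from the wall to 145 mm from the axis; no tab. It is home when its origin is 4 mm above that of the medium pan (the medium pan's floor)
- small_tip (a point): end of the small pan's handle, on its centre line, 69 mm above the pan's underside
- canister: white plastic screw-top canister, 96 mm across, 130 mm high, origin at the centre of its underside; leave alone
- tin: small stainless spice tin, 55 mm across, 66 mm high, standing on the wooden lazy susan (170 mm across, 18 mm high, fixed); origin at the centre of its underside; leave alone
- jar: glass jar, 52 mm across, 85 mm high, on the lazy susan; origin at the centre of its underside; leave alone
- block: wooden skewer block with drilled holes, 60 x 120 x 45 mm, origin at the centre of its underside; leave alone
- tongs: tongs with orange silicone tips, 230 mm long, 12 mm high, lying flat along their own x; origin near their middle; leave alone
- ramekin: small white bowl, 76 mm across, 40 mm high, origin at the centre of its underside; leave alone
Not all that is in view belongs to the job. What is shaped like the mid but red or turquoise is not meant.

How it is judged:
On the way:
1. the medium pan is fully home and level in the large pan, its tab in the notch (z of mid in the frame of big between 0.012 and 0.0195 m and horizontal distance between mid and big below 0.012 m and angle between mid's own z axis and vertical below 0.04 rad), for 0.2 s.
At the end, for the whole second after the job is handed in: the medium pan is level (2 degrees) on the large one's floor (within 3.5 mm), tab in the notch; the small pan is level (3 degrees) on the medium one's floor (within 3.5 mm), its handle 25 to 95 degrees counter-clockwise from the medium handle; both released and at rest (all of step 1 and z of small in the frame of mid between 0.001 and 0.0075 m and horizontal distance between small and mid below 0.016 m and angle between small's own z axis and vertical below 0.05 rad and y of small_tip in the frame of mid above 0.0603 m and x of small_tip in the frame of mid above -0.0126 m and linear speed of each of mid, small below 0.02 m/s and angular speed of each of mid, small below 0.15 rad/s); the robot touches nothing.
It fails at once if a bystander is moved by more than 30 mm (distance of any of canister, tin, jar, block, tongs, ramekin from where it was at the start of the episode above 0.03 m).
It fails at once if a pan is dropped (falls freely at over 0.8 m/s) ((contact force between the fingers and mid below 0.05 N and linear speed of mid above 0.8 m/s) or (contact force between the fingers and small below 0.05 N and linear speed of small above 0.8 m/s)).
It also fails if it takes over 72 s, if anything falls off the work surface, if the arm or the gripper's body presses on something with over 40 N, if the wrist force passes 120 N, or if a joint passes its speed limit or range.

## Working session

There is one attempt and no reset: what is moved stays moved. The work goes in short steps, Python scripts to look and compute and a shell command to move; the robot and the scene stay as the last step left them, time stands still between calls to the robot, and variables do not carry over. Pictures are saved under pics/ and viewed, about 8 in all and at most 12, crops included, and the job is handed in when it is done.

```bash
ls; mkdir -p pics; cat > h.py <<'E'
import numpy as np,cv2
from plant import bot,optics,workorder
from scipy.spatial.transform import Rotation as R
def cam(n):
    p,d=optics.read_camera(n); m=optics.camera_model(n)
    return p,d,np.array(m["K"]),np.array(m["cam_to_world"])
def cloud(d,K,T):
    v,u=np.mgrid[:d.shape[0],:d.shape[1]]
    P=np.stack([(u-K[0,2])/K[0,0]*d,(v-K[1,2])/K[1,1]*d,d],-1)
    W=P@T[:3,:3].T+T[:3,3]; W[d<=0]=np.nan
    return W
def ray(u,v,K,T,z):
    r=T[:3,:3]@np.linalg.solve(K,[u,v,1]); return T[:3,3]+r*(z-T[2,3])/r[2]
def proj(p,K,T):
    q=K@(T[:3,:3].T@(np.asarray(p)-T[:3,3])); return q[:2]/q[2]
def save(n,p): cv2.imwrite("pics/"+n,cv2.cvtColor(p,cv2.COLOR_RGB2BGR))
E
python3 - <<'E'
from h import *
o=bot.get_obs(); print({k:np.round(v,3) for k,v in o.items()})
print(R.from_rotvec(o['eef_rot']).as_matrix().round(3))
for n in("top","side"):
    p,d,K,T=cam(n); print(n,K.round(1).tolist(),T.round(3).tolist())
    np.savez(n+"0.npz",p=p,d=d,K=K,T=T); save(n+"0.png",cv2.resize(p,(800,600)) )
E
```

```text
pics
{'t': np.float64(0.0), 'joint_pos': array([ 1.21 ,  0.354,  1.634, -0.   ,  1.155, -0.002]), 'qd': array([ 0.001,  0.   ,  0.001, -0.001,  0.   ,  0.001]), 'tau': array([-1.0000e-03, -5.9383e+01, -3.3423e+01,  7.0000e-02,  2.3000e-02,
       -0.0000e+00]), 'tool_pos': array([0.219, 0.585, 0.214]), 'eef_rot': array([-0.942,  1.359,  0.94 ]), 'contact_force': array([ 0.488, -0.403, -0.01 ]), 'wrist_torque': array([-0.029,  0.07 , -0.025]), 'grip_width': np.float64(0.998)}
[[-0.    -0.936  0.351]
 [-0.001  0.351  0.936]
 [-1.     0.    -0.001]]
top [[353.3, 0.0, 253.6], [0.0, 353.3, 189.6], [0.0, 0.0, 1.0]] [[0.003, -0.984, 0.181, 0.35], [-1.0, 0.0, 0.016, 0.019], [-0.016, -0.181, -0.983, 1.171], [0.0, 0.0, 0.0, 1.0]]
side [[470.2, 0.0, 254.6], [0.0, 470.2, 190.2], [0.0, 0.0, 1.0]] [[0.684, -0.487, 0.543, -0.207], [-0.729, -0.443, 0.521, -0.687], [-0.013, -0.753, -0.658, 0.976], [0.0, 0.0, 0.0, 1.0]]
```

View pics/top0.png

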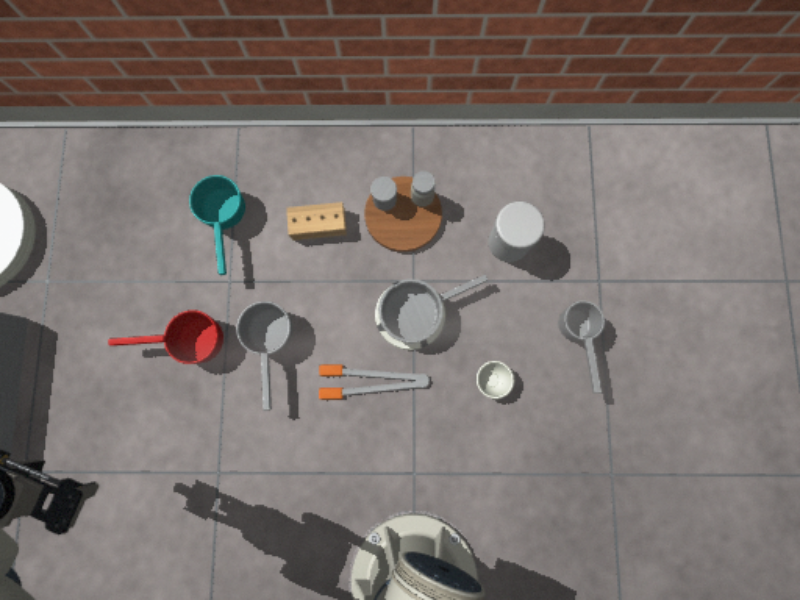

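View pics/side0.png

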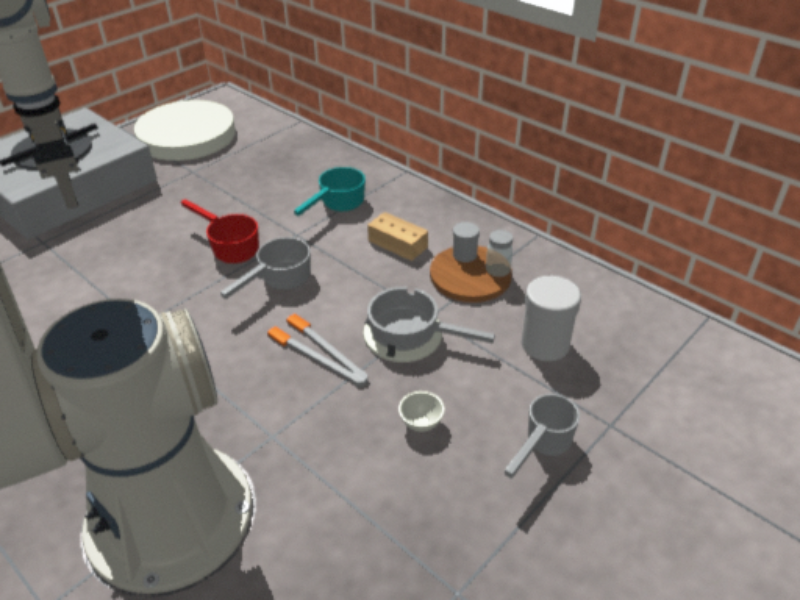

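The top picture shows big at (412,312), with its handle to (485,280). The pan-shaped candidates are grey (264,328) with its handle to (266,408), red (193,337) and turquoise (217,203). Grey fits mid, since it is the only steel pan of that size. The smaller grey one at (584,320) with its handle to (598,390) is small. The side picture agrees. Next I measure.

```bash
cat > m.py <<'E'
from h import *
from scipy.optimize import least_squares
def circ(P):
    f=lambda q:np.hypot(P[:,0]-q[0],P[:,1]-q[1])-q[2]
    r=least_squares(f,[*P[:,:2].mean(0),.05],loss='soft_l1',f_scale=.002); return r.x
E
python3 - <<'E'
from m import *
for n in("top","side"):
    z=np.load(n+"0.npz"); W=cloud(z['d'],z['K'],z['T']); K,T=z['K'],z['T']
    t=np.load("top0.npz")
    for nm,c,tip,zr,ht in(("big",(264,200),(310,179),.064,.04),("mid",(169,210),(170,261),.062,.06),("small",(374,205),(383,249),.070,.069)):
        c0=ray(*c,t['K'],t['T'],zr)[:2]; tp=ray(*tip,t['K'],t['T'],ht+.007)[:2]
        D=np.hypot(W[...,0]-c0[0],W[...,1]-c0[1])
        m=(D<.09)&(abs(W[...,2]-zr)<.006)
        P=W[m]; 
        a=tp-c0; a/=np.linalg.norm(a)
        keep=(P[:,:2]-c0)@a<.045
        q=circ(P[keep])
        # handle points
        s=(W[...,:2]-q[:2]); L=s@a; S=s@np.array([-a[1],a[0]])
        hm=(L>.075)&(L<.19)&(abs(S)<.025)&(abs(W[...,2]-ht-.005)<.012)
        H=W[hm]; d=H[:,:2].mean(0)-q[:2]; 
        print(n,nm,q.round(4),"npts",m.sum(),"rim z",np.median(P[:,2]).round(4),"handle ang",np.degrees(np.arctan2(d[1],d[0])).round(1),"n",len(H),"reach",np.percentile(np.hypot(*(H[:,:2]-q[:2]).T),98).round(3),"z",np.percentile(H[:,2],90).round(3))
        if nm=="big":
            q=np.array([*c0,0]) if 0 else q
            s=W[...,:2]-q[:2]; r=np.hypot(s[...,0],s[...,1]); ang=np.degrees(np.arctan2(s[...,1],s[...,0]))
            for b in range(-40,50,5):
                k=(r>.0575)&(r<.0655)&(ang>=b)&(ang<b+5); zz=W[k][:,2]; print(b,k.sum(),zz.round(3)[:14] if k.sum() else '')
    p=z['p']; u,v=proj([*c0,0],K,T) 
tz=np.load("top0.npz");sz=np.load("side0.npz")
A=cv2.resize(tz['p'][165:235,220:320],(800,560),interpolation=cv2.INTER_CUBIC)
B=cv2.resize(sz['p'][175:245,225:325],(800,560),interpolation=cv2.INTER_CUBIC)
C=cv2.resize(tz['p'][185:270,140:220],(400,425)) 
save("crop1.png",cv2.resize(np.vstack([np.hstack([A,B])]),(800,280)) )
save("crop1.png",cv2.resize(np.vstack([A,B]),(420,590)))
D=cv2.resize(tz['p'][185:270,140:220],(370,590)); save("crop1.png",np.hstack([cv2.resize(np.vstack([A,B]),(420,590)),D]))
E
```

```text
top big [0.5252 0.0105 0.0619] npts 243 rim z 0.064 handle ang -65.5 n 144 reach 0.172 z 0.05
-40 10 [0.065 0.065 0.061 0.063 0.054 0.063 0.04  0.047 0.028 0.019]
-35 7 [0.062 0.062 0.058 0.046 0.026 0.032 0.022]
-30 9 [0.064 0.066 0.06  0.068 0.039 0.048 0.031 0.038 0.022]
-25 8 [0.061 0.064 0.066 0.064 0.051 0.036 0.023 0.026]
-20 9 [0.065 0.067 0.063 0.055 0.061 0.042 0.043 0.028 0.033]
-15 6 [0.066 0.062 0.068 0.052 0.04  0.025]
-10 10 [0.063 0.063 0.064 0.062 0.052 0.051 0.032 0.035 0.019 0.023]
-5 7 [0.065 0.062 0.044 0.034 0.035 0.015 0.019]
0 9 [0.066 0.064 0.069 0.06  0.06  0.047 0.046 0.03  0.02 ]
5 10 [0.065 0.065 0.066 0.067 0.044 0.047 0.036 0.036 0.019 0.02 ]
10 7 [0.064 0.062 0.066 0.052 0.037 0.025 0.013]
15 9 [0.063 0.067 0.061 0.059 0.043 0.041 0.034 0.035 0.022]
20 5 [0.049 0.051 0.05  0.041 0.023]
25 7 [0.054 0.052 0.047 0.045 0.037 0.034 0.018]
30 5 [0.051 0.044 0.033 0.028 0.021]
35 8 [0.064 0.068 0.069 0.065 0.049 0.044 0.028 0.02 ]
40 8 [0.063 0.067 0.066 0.066 0.05  0.037 0.029 0.017]
45 7 [0.064 0.064 0.067 0.054 0.051 0.037 0.028]
top mid [0.4901 0.308  0.0
[... 1283 characters left out ...]
33 0.031 0.027 0.026
 0.022 0.019]
25 17 [0.048 0.052 0.047 0.048 0.044 0.045 0.041 0.042 0.035 0.033 0.032 0.031
 0.024 0.023]
30 16 [0.053 0.049 0.046 0.046 0.042 0.04  0.035 0.035 0.031 0.029 0.028 0.021
 0.018 0.019]
35 14 [0.063 0.063 0.05  0.048 0.048 0.044 0.04  0.038 0.035 0.027 0.028 0.024
 0.02  0.019]
40 24 [0.066 0.065 0.062 0.06  0.056 0.054 0.05  0.047 0.047 0.045 0.042 0.036
 0.04  0.033]
45 26 [0.065 0.066 0.061 0.062 0.059 0.056 0.053 0.055 0.05  0.049 0.045 0.045
 0.043 0.041]
side mid [0.4893 0.3039 0.053 ] npts 203 rim z 0.0606 handle ang -173.9 n 156 reach 0.164 z 0.068
side small [ 0.5042 -0.3418  0.0378] npts 279 rim z 0.0698 handle ang -173.1 n 188 reach 0.144 z 0.077
```

View pics/crop1.png

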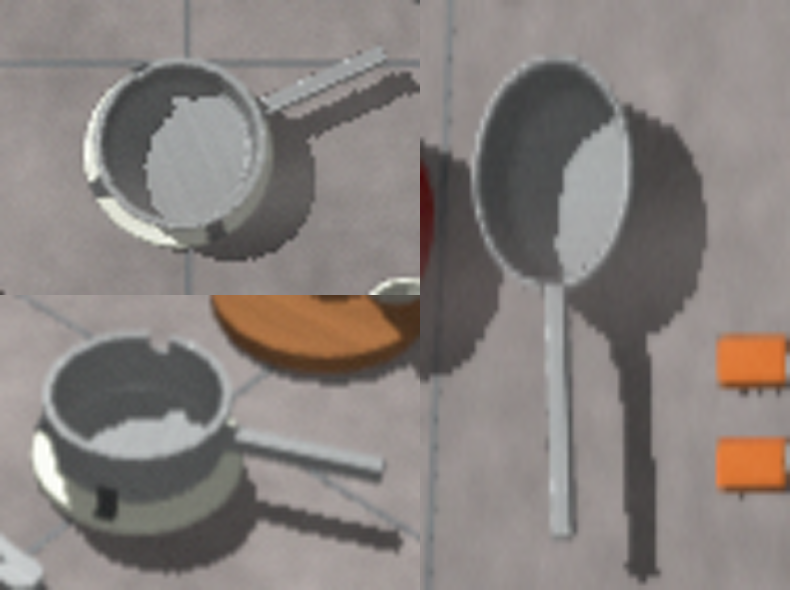

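The crop confirms the grey pan with its plain bar handle as mid. It also shows the notch in the side view at crop (160,342), on the far rim, and the depth dips at 20–35° in both views. I'll check the notch by ray and fit lines to the handles.

```bash
python3 - <<'E'
from m import *
C=dict(big=(.525,.0083,-65.7,.047),mid=(.4897,.306,-174.2,.067),small=(.5044,-.3398,-173.6,.076))
for n in("top","side"):
    z=np.load(n+"0.npz"); W=cloud(z['d'],z['K'],z['T'])
    for nm,(x,y,a,zt) in C.items():
        u=np.array([np.cos(np.radians(a)),np.sin(np.radians(a))]); s=W[...,:2]-[x,y]; L=s@u; S=s@[-u[1],u[0]]
        k=(L>.07)&(L<.19)&(abs(S)<.03)&(W[...,2]>zt-.006)&(W[...,2]<zt+.006)
        l,sv=L[k],S[k]
        bins=[( .5*(np.min(sv[(l>=b)&(l<b+.01)])+np.max(sv[(l>=b)&(l<b+.01)])),b+.005) for b in np.arange(.075,.15,.01) if ((l>=b)&(l<b+.01)).sum()>3]
        B=np.array(bins); f=np.polyfit(B[:,1],B[:,0],1)
        print(n,nm,"ang",round(a+np.degrees(np.arctan(f[0])),1),"offset at axis",f[1].round(4),"at .08",np.polyval(f,.08).round(4),"max L",l.max().round(3))
    if n=="side":
        p=ray(225+160/4.2,175+47/4.214,z['K'],z['T'],.062); print(p,np.degrees(np.arctan2(p[1]-.0083,p[0]-.525)),np.hypot(p[1]-.0083,p[0]-.525))
    s=W[...,:2]-[.525,.0083]; r=np.hypot(s[...,0],s[...,1]); a=np.degrees(np.arctan2(s[...,1],s[...,0]))
    k=(r>.057)&(r<.067)&(W[...,2]>.058)&(abs(a-27)<25); print("rim angs",np.sort(a[k]).round(0).astype(int))
E
```

```text
top big ang -65.6 offset at axis 0.0016 at .08 0.0017 max L 0.173
top mid ang -174.6 offset at axis -0.0022 at .08 -0.0028 max L 0.164
top small ang -173.5 offset at axis -0.0021 at .08 -0.002 max L 0.144
rim angs [ 2  2  2  5  5  5  8  9 11 12 14 14 16 17 18 19 20 21 38 38 40 41 41 44
 46 46 48 49 50 51]
side big ang -64.1 offset at axis -0.0033 at .08 -0.001 max L 0.176
side mid ang -175.7 offset at axis 0.0035 at .08 0.0015 max L 0.165
side small ang -173.6 offset at axis 0.002 at .08 0.0019 max L 0.145
[0.57774419 0.03064522 0.062     ] 22.960079184036395 0.05728226663698062
rim angs [ 3  3  5  6  6  6  9 10 12 14 14 15 18 19 36 36 39 42 42 42 44 44 47 47
 47 50 50]
```

```bash
cat > go.py <<'E'
# usage: go.py x y z jawyaw_deg -> row shift/turn from the present pose (tool kept straight down)
from h import *
import sys
def row(x,y,z,yaw):
    o=bot.get_obs(); A=R.from_rotvec(o['eef_rot']); M=A.as_matrix()
    c,s=np.cos(np.radians(yaw)),np.sin(np.radians(yaw))
    B=R.from_matrix(np.column_stack([[0,0,-1],[-s,c,0] if 0 else np.cross([c,s,0],[0,0,-1]),[c,s,0]]))
    d=M.T@(np.array([x,y,z])-o['tool_pos']); w=(A.inv()*B).as_rotvec()
    print("now",o['t'].round(2),o['tool_pos'].round(4),"yaw",np.degrees(np.arctan2(M[1,2],M[0,2])).round(1),"F",np.round(o['contact_force'],1),"grip",round(float(o['grip_width']),3),"q6",round(float(o['joint_pos'][5]),2))
    print("row",d.round(4).tolist(),w.round(4).tolist())
if __name__=="__main__": row(*map(float,sys.argv[1:]))
E
python3 go.py .412 .2995 .13 94.8; python3 go.py .412 .2995 .047 94.8
```

```text
Traceback (most recent call last):
  File "go.py", line 11, in <module>
    if __name__=="__main__": row(*map(float,sys.argv[1:]))
                             ~~~^^^^^^^^^^^^^^^^^^^^^^^^^^
  File "go.py", line 9, in row
    print("now",o['t'].round(2),o['tool_pos'].round(4),"yaw",np.degrees(np.arctan2(M[1,2],M[0,2])).round(1),"F",np.round(o['contact_force'],1),"grip",round(float(o['grip_width']),3),"q6",round(float(o['joint_pos'][5]),2))
                ^^^^^^^^^^^^
AttributeError: 'float' object has no attribute 'round'
Traceback (most recent call last):
  File "go.py", line 11, in <module>
    if __name__=="__main__": row(*map(float,sys.argv[1:]))
                             ~~~^^^^^^^^^^^^^^^^^^^^^^^^^^
  File "go.py", line 9, in row
    print("now",o['t'].round(2),o['tool_pos'].round(4),"yaw",np.degrees(np.arctan2(M[1,2],M[0,2])).round(1),"F",np.round(o['contact_force'],1),"grip",round(float(o['grip_width']),3),"q6",round(float(o['joint_pos'][5]),2))
                ^^^^^^^^^^^^
AttributeError: 'float' object has no attribute 'round'
```

```bash
sed -i "s/o\['t'\].round(2)/round(float(o['t']),2)/; s/\[-s,c,0\] if 0 else //" go.py
python3 go.py .412 .2995 .13 94.8; python3 go.py .412 .2995 .047 94.8
```

```text
now 0.1 [0.2193 0.5848 0.214 ] yaw 69.4 F [ 0.4 -0.3 -0. ] grip 1.001 q6 -0.0
row [0.0842, -0.2806, -0.1994] [-0.4425, -0.0012, -0.0003]
now 0.1 [0.2193 0.5848 0.214 ] yaw 69.4 F [ 0.4 -0.3 -0. ] grip 1.001 q6 -0.0
row [0.1672, -0.2806, -0.1993] [-0.4425, -0.0012, -0.0003]
```

```bash
python3 -m handwheel '[[0.084,-0.28,-0.2,-0.4425,0,0,0],[0.084,-0.28,-0.2,-0.4425,0,0,0],[0.084,-0.28,-0.2,-0.4425,0,0,0],[0.084,-0.28,-0.2,-0.4425,0,0,0],[0.084,-0.28,-0.2,-0.4425,0,0,0],[0.084,-0.28,-0.2,-0.4425,0,0,0],[0.084,-0.28,-0.2,-0.4425,0,0,0],[0.084,-0.28,-0.2,-0.4425,0,0,0],[0.084,-0.28,-0.2,-0.4425,0,0,0]]'; python3 go.py .412 .2995 .047 94.8
python3 - <<'E'
from h import *
p,d,K,T=cam("top"); save("a1.png",np.hstack([cv2.resize(p[150:270,100:260],(640,480),interpolation=cv2.INTER_CUBIC)]))
E
```

```text
t: 1.23
tool_pos: [0.411, 0.3007, 0.1308]
eef_rot: [-1.271, 1.167, 1.272]
contact_force: [0.1, -0.7, -0.0]
grip_width: 0.497
now 1.23 [0.411  0.3007 0.1308] yaw 94.9 F [ 0.1 -0.7 -0. ] grip 0.497 q6 -1.03
row [0.0838, -0.0009, -0.0013] [0.0012, 0.0004, 0.0003]
```

View pics/a1.png

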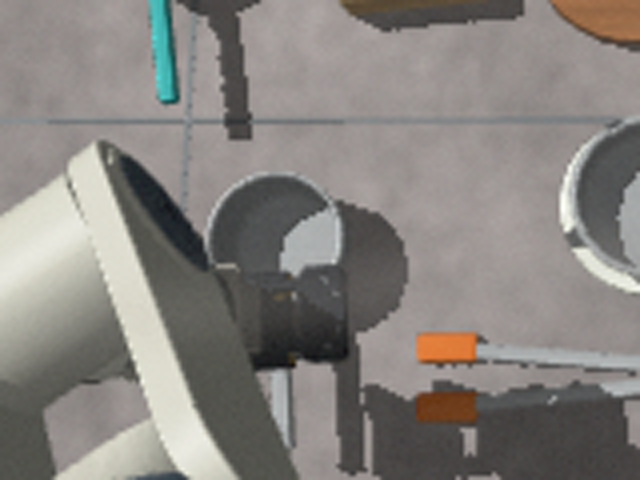

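The gripper stands over mid's handle next to the wall, with the handle leaving below it at (282,410). Descend, grip and lift slightly.

```bash
python3 -m handwheel '[[0.04,0,-0.001,0,0,0,0],[0.07,0,-0.001,0,0,0,0],[0.084,0,-0.001,0,0,0,0],[0.084,0,-0.001,0,0,0,0],[0.084,0,-0.001,0,0,0,1],[0.084,0,-0.001,0,0,0,1],[0.084,0,-0.001,0,0,0,1],[0.084,0,-0.001,0,0,0,1],[0.084,0,-0.001,0,0,0,1]]'; python3 -m handwheel '[[-0.005,0,0,0,0,0,1],[-0.02,0,0,0,0,0,1],[-0.05,0,0,0,0,0,1],[-0.09,0,0,0,0,0,1],[-0.11,0,0,0,0,0,1],[-0.11,0,0,0,0,0,1],[-0.11,0,0,0,0,0,1]]'
python3 go.py .5819 .0389 .16 -61.5
python3 - <<'E'
from h import *
p,d,K,T=cam("side"); u,v=proj([.45,.3,.12],K,T).astype(int); print(u,v)
save("a2.png",cv2.resize(p[max(0,v-75):v+75,max(0,u-100):u+100],(800,600),interpolation=cv2.INTER_CUBIC))
E
```

```text
t: 2.4
tool_pos: [0.4117, 0.2988, 0.047]
eef_rot: [-1.27, 1.168, 1.27]
contact_force: [-2.4, 0.2, 5.4]
grip_width: 0.15
t: 3.28
tool_pos: [0.411, 0.2982, 0.156]
eef_rot: [-1.271, 1.169, 1.271]
contact_force: [0.1, -0.8, -2.7]
grip_width: 0.147
now 3.27 [0.411  0.2982 0.156 ] yaw 94.8 F [ 0.1 -0.8 -2.7] grip 0.147 q6 -1.03
row [-0.0039, -0.1487, -0.2727] [2.7278, -0.0013, 0.0004]
169 153
```

View pics/a2.png

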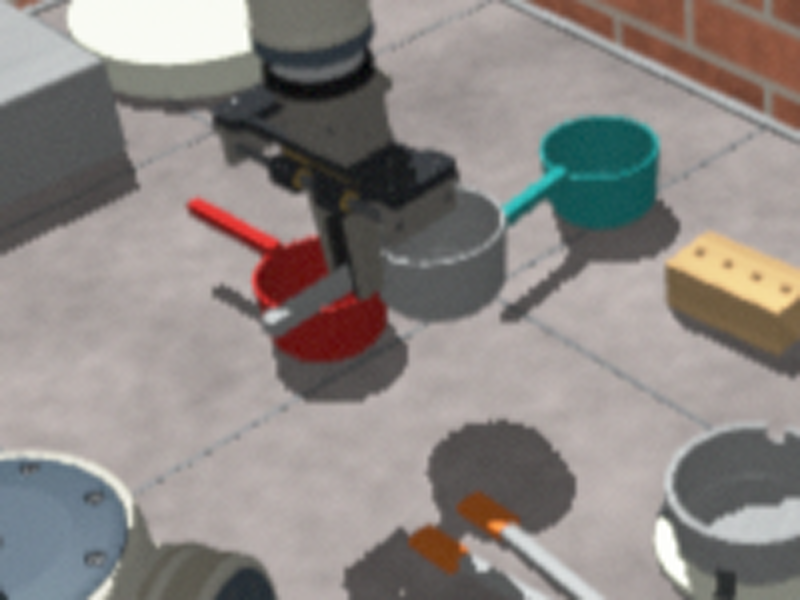

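Mid is held about level by its handle, the pan at (445,255) clear of everything. Now swing it over the big pan, staying high.

```bash
python3 go.py .5935 .0455 .165 -61.5
```

```text
now 3.33 [0.4108 0.2981 0.1557] yaw 94.8 F [-0.2  0.3 -2.5] grip 0.147 q6 -1.03
row [-0.0093, -0.1609, -0.267] [2.7278, -0.0022, 0.0007]
```

```bash
python3 -m handwheel '[[-0.009,-0.01,-0.017,0.12,0,0,1],[-0.009,-0.02,-0.033,0.29,0,0,1],[-0.009,-0.03,-0.05,0.46,0,0,1],[-0.009,-0.04,-0.067,0.64,0,0,1],[-0.009,-0.05,-0.083,0.81,0,0,1],[-0.009,-0.06,-0.1,0.98,0,0,1],[-0.009,-0.07,-0.117,1.16,0,0,1],[-0.009,-0.08,-0.133,1.33,0,0,1],[-0.009,-0.09,-0.15,1.5,0,0,1],[-0.009,-0.1,-0.167,1.67,0,0,1],[-0.009,-0.11,-0.183,1.85,0,0,1],[-0.009,-0.12,-0.2,2.02,0,0,1],[-0.009,-0.13,-0.217,2.19,0,0,1],[-0.009,-0.14,-0.233,2.36,0,0,1],[-0.009,-0.15,-0.25,2.5,0,0,1],[-0.009,-0.161,-0.267,2.64,0,0,1],[-0.009,-0.161,-0.267,2.728,0,0,1],[-0.009,-0.161,-0.267,2.728,0,0,1]]'
cat > tilt.py <<'E'
from m import *
import sys
# rim plane of a pan near (x,y,z): upper points of an annulus
x,y,z,r0,r1=map(float,sys.argv[1:6])
for n in("side","top"):
    p,d,K,T=cam(n); W=cloud(d,K,T); s=W[...,:2]-[x,y]; r=np.hypot(s[...,0],s[...,1])
    k=(r<r1+.01)&(r>r0-.01)&(abs(W[...,2]-z)<.009); P=W[k]
    if len(P)<20: print(n,len(P)); continue
    q=circ(P); rr=np.hypot(P[:,0]-q[0],P[:,1]-q[1]); P=P[(rr>q[2]-.004)&(rr<q[2]+.004)]
    c=np.linalg.lstsq(np.c_[P[:,:2]-q[:2],np.ones(len(P))],P[:,2],rcond=None)[0]
    print(n,"circ",q.round(4),"N",len(P),"z",c[2].round(4),"slope deg",np.degrees(c[:2]).round(1))
    save(f"t_{n}.png",p); np.savez(f"t_{n}.npz",p=p,d=d,K=K,T=T)
E
python3 go.py .5935 .0455 .063 -61.5; python3 tilt.py .525 .0083 .180 .050 .055
```

```text
t: 5.58
tool_pos: [0.5937, 0.0458, 0.1642]
eef_rot: [0.835, 1.406, -0.837]
contact_force: [-0.2, 0.7, -2.1]
grip_width: 0.149
now 5.58 [0.5937 0.0458 0.1642] yaw -61.5 F [-0.2  0.7 -2.1] grip 0.149 q6 1.15
row [0.1012, -0.0001, 0.0002] [0.0001, -0.0009, 0.0019]
side circ [0.5225 0.0066 0.0527] N 227 z 0.176 slope deg [0.6 0.3]
top 0
```

The held pan is level within 1° and 2 mm short along x. Correct that and lower to just above the tab-on-rim height.

```bash
python3 go.py .5957 .0455 .063 -61.5;  python3 -m handwheel '[[0.02,-0.002,0.001,0,0,0,1],[0.05,-0.002,0.001,0,0,0,1],[0.075,-0.002,0.001,0,0,0,1],[0.085,-0.002,0.001,0,0,0,1],[0.085,-0.002,0.001,0,0,0,1]]'; python3 -m handwheel '[[0.003,0,0,0,0,0,1],[0.006,0,0,0,0,0,1],[0.008,0,0,0,0,0,1],[0.01,0,0,0,0,0,1],[0.011,0,0,0,0,0,1],[0.011,0,0,0,0,0,1]]';python3 go.py .5957 .0455 .063 -61.5; python3 tilt.py .525 .0083 .086 .050 .055
```

```text
now 5.67 [0.5937 0.0461 0.1647] yaw -61.4 F [ 0.3 -0.2 -2.2] grip 0.146 q6 1.15
row [0.1017, 0.0016, 0.0015] [0.0021, -0.0006, 0.0013]
t: 6.3
tool_pos: [0.5926, 0.0444, 0.0802]
eef_rot: [0.834, 1.406, -0.835]
contact_force: [-0.0, -0.2, -3.0]
grip_width: 0.152
t: 7.05
tool_pos: [0.5929, 0.0442, 0.0695]
eef_rot: [0.836, 1.404, -0.836]
contact_force: [1.1, -0.3, -1.8]
grip_width: 0.148
now 7.05 [0.5929 0.0442 0.0695] yaw -61.5 F [ 1.1 -0.3 -1.8] grip 0.148 q6 1.15
row [0.0065, 0.0031, 0.0002] [-0.0001, -0.0001, 0.0001]
side circ [0.522  0.0054 0.0531] N 197 z 0.0815 slope deg [ 0.7 -0.1]
top 0
```

I got that correction's sign wrong; fix it now. The tab already appears to be below the rim top with no vertical load, so continue down.

```bash
python3 -m handwheel '[[0,0.0015,0,0,0,0,1],[0,0.003,0,0,0,0,1],[0.002,0.003,0,0,0,0,1],[0.004,0.003,0,0,0,0,1],[0.005,0.003,0,0,0,0,1],[0.006,0.003,0,0,0,0,1],[0.0065,0.003,0,0,0,0,1],[0.0065,0.003,0,0,0,0,1]]';python3 go.py .5957 .0455 .063 -61.5; python3 tilt.py .525 .0083 .079 .050 .055
```

```text
t: 8.15
tool_pos: [0.5959, 0.0457, 0.0633]
eef_rot: [0.836, 1.404, -0.835]
contact_force: [0.6, 0.9, -0.1]
grip_width: 0.145
now 8.15 [0.5959 0.0457 0.0633] yaw -61.5 F [ 0.6  0.9 -0.1] grip 0.145 q6 1.15
row [0.0003, -0.0002, 0.0001] [-0.0002, 0.0002, -0.0005]
side circ [0.5244 0.0064 0.0525] N 222 z 0.0753 slope deg [0.1 0.1]
top 0
```

Mid reads home: concentric, level, and its weight has left the wrist. Release, rise and check.

```bash
python3 -m handwheel '[[0,0,0,0,0,0,0.4],[0,0,0,0,0,0,0.3],[0,0,0,0,0,0,0.3],[0,0,0,0,0,0,0.3],[-0.03,0,0,0,0,0,0.3],[-0.08,0,0,0,0,0,0.3],[-0.13,0,0,0,0,0,0.3],[-0.13,0,0,0,0,0,0.3]]'; python3 go.py .448 -.347 .19 101; python3 tilt.py .525 .0083 .079 .050 .055
python3 - <<'E'
from h import *
z=np.load("t_side.npz"); p=z['p']; save("a3.png",cv2.resize(p[160:250,220:340],(800,600),interpolation=cv2.INTER_CUBIC))
E
```

```text
t: 9.25
tool_pos: [0.5982, 0.0458, 0.1974]
eef_rot: [0.838, 1.398, -0.831]
contact_force: [0.5, -0.0, 0.3]
grip_width: 0.347
now 9.25 [0.5982 0.0458 0.1974] yaw -61.5 F [ 0.5 -0.   0.3] grip 0.347 q6 1.15
row [0.006, -0.3194, 0.2735] [-2.8362, 0.0103, 0.0029]
side circ [0.5247 0.0066 0.0526] N 221 z 0.0751 slope deg [-0.2  0.2]
top 0
```

View pics/a3.png

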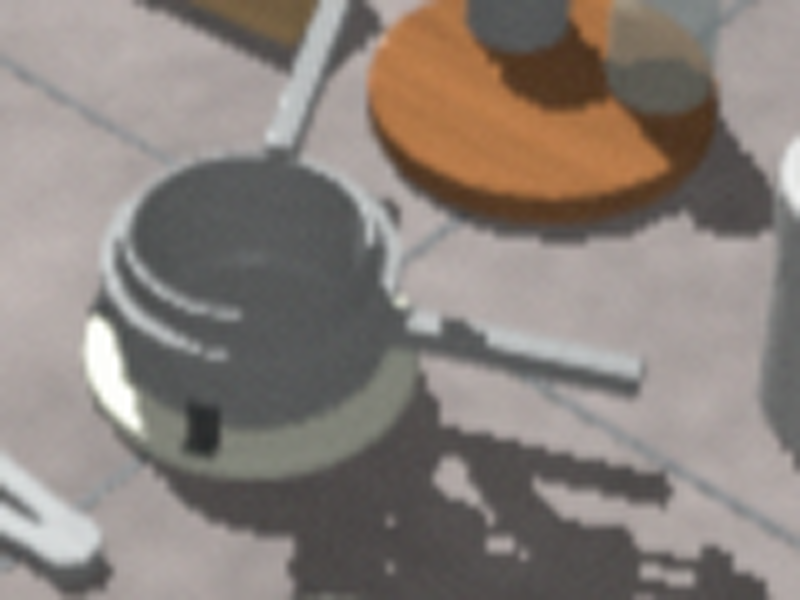

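The picture shows mid seated evenly within the big rim, with its handle leaving at (285,140) through the notch; the rim slope is about 0.2°. Mid is home. On to the small pan.

```bash
python3 go.py .4328 -.348 .15 96.4; python3 -m handwheel '[[0,-0.02,0.017,-0.1,0,0,0],[0,-0.04,0.034,-0.27,0,0,0],[0,-0.06,0.051,-0.44,0,0,0],[0,-0.08,0.068,-0.61,0,0,0],[0,-0.1,0.085,-0.78,0,0,0],[0,-0.12,0.102,-0.95,0,0,0],[0,-0.14,0.12,-1.12,0,0,0],[0,-0.16,0.137,-1.29,0,0,0],[0,-0.18,0.154,-1.46,0,0,0],[0,-0.2,0.171,-1.63,0,0,0],[0,-0.22,0.188,-1.8,0,0,0],[0,-0.24,0.205,-1.97,0,0,0],[0,-0.26,0.222,-2.14,0,0,0],[0,-0.28,0.24,-2.31,0,0,0],[0,-0.3,0.256,-2.48,0,0,0],[0,-0.325,0.267,-2.62,0,0,0],[0,-0.325,0.267,-2.756,0,0,0],[0,-0.325,0.267,-2.756,0,0,0]]'; python3 go.py .4328 -.348 .056 96.4
```

```text
now 9.35 [0.5955 0.0456 0.1931] yaw -61.5 F [ 0.5 -0.  -1. ] grip 0.351 q6 1.15
row [0.043, -0.3308, 0.2683] [-2.756, 0.0008, 0.0002]
t: 11.6
tool_pos: [0.4363, -0.3436, 0.1913]
eef_rot: [-1.287, 1.155, 1.293]
contact_force: [-0.8, 0.7, 0.1]
grip_width: 0.497
now 11.6 [ 0.4363 -0.3436  0.1913] yaw 96.3 F [-0.8  0.7  0.1] grip 0.497 q6 -2.35
row [0.1353, 0.0037, -0.0042] [-0.0015, 0.0022, -0.0021]
```

```bash
python3 -m handwheel '[[0.04,0.004,-0.0045,0,0,0,0],[0.08,0.004,-0.0045,0,0,0,0],[0.11,0.004,-0.0045,0,0,0,0],[0.13,0.004,-0.0045,0,0,0,0],[0.137,0.004,-0.0045,0,0,0,0],[0.137,0.004,-0.0045,0,0,0,0],[0.137,0.004,-0.0045,0,0,0,1],[0.137,0.004,-0.0045,0,0,0,1],[0.137,0.004,-0.0045,0,0,0,1],[0.137,0.004,-0.0045,0,0,0,1],[0.137,0.004,-0.0045,0,0,0,1]]'; python3 -m handwheel '[[-0.005,0,0,0,0,0,1],[-0.02,0,0,0,0,0,1],[-0.05,0,0,0,0,0,1],[-0.09,0,0,0,0,0,1],[-0.13,0,0,0,0,0,1],[-0.145,0,0,0,0,0,1],[-0.145,0,0,0,0,0,1],[-0.145,0,0,0,0,0,1]]'; python3 go.py .5269 .0805 .2 -1.5; python3 tilt.py .504 -.340 .214 .036 .040
```

```text
t: 12.98
tool_pos: [0.4339, -0.3492, 0.0564]
eef_rot: [-1.291, 1.154, 1.291]
contact_force: [-2.1, -0.8, 3.6]
grip_width: 0.148
t: 13.98
tool_pos: [0.4331, -0.3484, 0.1996]
eef_rot: [-1.289, 1.154, 1.293]
contact_force: [0.0, 1.0, -1.2]
grip_width: 0.144
now 13.97 [ 0.4331 -0.3484  0.1996] yaw 96.4 F [ 0.   1.  -1.2] grip 0.144 q6 -2.36
row [0.0, -0.141, 0.4157] [1.7087, -0.0002, -0.0027]
side circ [ 0.5043 -0.3414  0.0377] N 72 z 0.2101 slope deg [ 0.9 -0.5]
top circ [ 0.504  -0.3366  0.0375] N 156 z 0.211 slope deg [-0.2  0.5]
```

Small is held level. Carry it high to above mid.

```bash
python3 -m handwheel '[[-0.02,-0.005,0.014,0.05,0,0,1],[-0.02,-0.013,0.04,0.15,0,0,1],[-0.02,-0.022,0.067,0.26,0,0,1],[-0.02,-0.031,0.094,0.37,0,0,1],[-0.02,-0.04,0.121,0.49,0,0,1],[-0.02,-0.049,0.148,0.61,0,0,1],[-0.02,-0.058,0.175,0.73,0,0,1],[-0.02,-0.067,0.202,0.85,0,0,1],[-0.02,-0.077,0.229,0.97,0,0,1],[-0.02,-0.086,0.256,1.09,0,0,1],[-0.02,-0.095,0.283,1.2,0,0,1],[-0.02,-0.104,0.31,1.31,0,0,1],[-0.02,-0.113,0.337,1.42,0,0,1],[-0.02,-0.122,0.364,1.53,0,0,1],[-0.02,-0.131,0.388,1.62,0,0,1],[-0.01,-0.138,0.406,1.68,0,0,1],[0,-0.141,0.416,1.709,0,0,1],[0,-0.141,0.416,1.709,0,0,1],[0,-0.141,0.416,1.709,0,0,1]]'; python3 go.py .5269 .0805 .076 -1.5; python3 tilt.py .525 .0083 .213 .036 .040
```

```text
t: 16.45
tool_pos: [0.5274, 0.0798, 0.2008]
eef_rot: [0.02, 1.572, -0.021]
contact_force: [0.4, -0.2, -1.8]
grip_width: 0.151
now 16.45 [0.5274 0.0798 0.2008] yaw -1.5 F [ 0.4 -0.2 -1.8] grip 0.151 q6 0.17
row [0.1248, 0.0008, -0.0004] [0.0004, -0.0008, 0.0003]
side circ [0.5242 0.0074 0.038 ] N 214 z 0.2102 slope deg [-0.5  1.3]
top circ [0.5243 0.0104 0.0375] N 104 z 0.214 slope deg [-2.4  1. ]
```

It is concentric within 1 mm. Lower it.

```bash
python3 -m handwheel '[[0.02,0,0,0,0,0,1],[0.05,0,0,0,0,0,1],[0.08,0,0,0,0,0,1],[0.1,0,0,0,0,0,1],[0.112,0,0,0,0,0,1],[0.117,0,0,0,0,0,1],[0.119,0,0,0,0,0,1],[0.121,0,0,0,0,0,1],[0.123,0,0,0,0,0,1],[0.123,0,0,0,0,0,1],[0.123,0,0,0,0,0,1]]'; python3 go.py .5269 .0805 .076 -1.5; python3 tilt.py .525 .0083 .089 .036 .040
```

```text
t: 17.92
tool_pos: [0.5277, 0.0802, 0.0782]
eef_rot: [0.021, 1.571, -0.021]
contact_force: [1.3, 0.6, -1.9]
grip_width: 0.148
now 17.93 [0.5277 0.0802 0.0782] yaw -1.5 F [ 1.3  0.6 -1.9] grip 0.148 q6 0.17
row [0.0022, 0.0003, -0.0008] [-0.0002, 0.0002, 0.0]
side circ [0.5244 0.0074 0.0377] N 208 z 0.0869 slope deg [-0.1  0.2]
top circ [0.5243 0.0108 0.0373] N 63 z 0.0909 slope deg [-2.6  0.9]
```

```bash
python3 -m handwheel '[[0.001,0,0,0,0,0,1],[0.002,0,0,0,0,0,1],[0.0025,0,0,0,0,0,1],[0.003,0,0,0,0,0,1],[0.003,0,0,0,0,0,1]]'; python3 go.py .5269 .0805 .076 -1.5
```

```text
t: 18.65
tool_pos: [0.5281, 0.0807, 0.0761]
eef_rot: [0.022, 1.57, -0.02]
contact_force: [-2.2, 3.4, 11.1]
grip_width: 0.146
now 18.65 [0.5281 0.0807 0.0761] yaw -1.5 F [-2.2  3.4 11.1] grip 0.146 q6 0.17
row [0.0001, -0.0002, -0.0012] [-0.0006, 0.0009, -0.0009]
```

Contact: 11 N up, at the expected height. Ease off, release and rise.

```bash
python3 -m handwheel '[[-0.0006,0,0,0,0,0,1],[-0.0006,0,0,0,0,0,0.6],[-0.0006,0,0,0,0,0,0.4],[-0.0006,0,0,0,0,0,0.3],[-0.0006,0,0,0,0,0,0.3],[-0.0006,0,0,0,0,0,0.3],[-0.03,0,0,0,0,0,0.3],[-0.08,0,0,0,0,0,0.3],[-0.14,0,0,0,0,0,0.3],[-0.18,0,0,0,0,0,0.3],[-0.18,0.15,0,0,0,0,0.3],[-0.18,0.15,0,0,0,0,0.3],[-0.18,0.15,0,0,0,0,0.3],[-0.18,0.15,0,0,0,0,0.3]]'; python3 go.py .5269 .0805 .076 -1.5; python3 tilt.py .525 .0083 .089 .036 .040;  python3 tilt.py .525 .0083 .077 .052 .055
python3 - <<'E'
from h import *
a=np.load("t_side.npz")['p']; b=np.load("t_top.npz")['p'];save("a4.png",np.hstack([cv2.resize(a[150:250,210:350],(400,286),interpolation=cv2.INTER_CUBIC),cv2.resize(b[140:240,200:340],(400,286),interpolation=cv2.INTER_CUBIC)]))
E
```

```text
t: 20.4
tool_pos: [0.5313, 0.2316, 0.2548]
eef_rot: [0.019, 1.571, -0.019]
contact_force: [-0.5, -0.2, 0.5]
grip_width: 0.347
now 20.4 [0.5313 0.2316 0.2548] yaw -1.4 F [-0.5 -0.2  0.5] grip 0.347 q6 0.43
row [0.1788, -0.1511, -0.0008] [0.0023, -0.0002, 0.0]
side circ [0.524  0.0078 0.0378] N 184 z 0.0865 slope deg [-0.3  1. ]
top circ [0.5242 0.0114 0.0377] N 118 z 0.0895 slope deg [-1.2  1.3]
side circ [0.525  0.0073 0.053 ] N 183 z 0.0756 slope deg [1.1 2. ]
top circ [0.5248 0.0107 0.0525] N 166 z 0.0769 slope deg [-0.9  0.3]
```

View pics/a4.png

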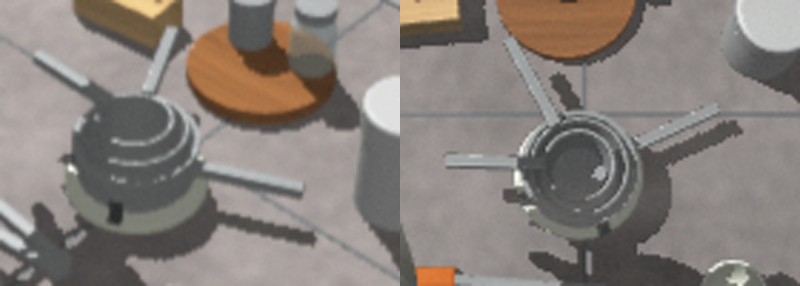

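Both views show the handles fanned out, with mid through the notch and small about 60° counter-clockwise of it. One numeric check on the handles, from the saved depth.

```bash
python3 - <<'E'
from h import *
for n in("top","side"):
    z=np.load(f"t_{n}.npz"); W=cloud(z['d'],z['K'],z['T'])
    for nm,a,zt in(("mid",28.5,.083),("small",88.5,.096)):
        a=np.radians(a);u=np.array([np.cos(a),np.sin(a)]); s=W[...,:2]-[.525,.0088]; L=s@u; S=s@[-u[1],u[0]]
        k=(L>.07)&(L<.175)&(abs(S)<.02)&(W[...,2]>zt-.009)
        f=np.polyfit(L[k],W[k][:,2],1); g=np.polyfit(L[k],S[k],1)
        print(n,nm,k.sum(),"z at .07/.16",np.polyval(f,[.07,.16]).round(4),"slope deg",np.degrees(f[0]).round(1),"angle",(np.degrees(a)+np.degrees(g[0])).round(1),"tip",L[k].max().round(3))
E
```

```text
top mid 132 z at .07/.16 [0.0834 0.0826] slope deg -0.5 angle 28.4 tip 0.166
top small 614 z at .07/.16 [-0.1084  0.6464] slope deg 480.5 angle 86.1 tip 0.175
side mid 95 z at .07/.16 [0.0815 0.081 ] slope deg -0.3 angle 28.5 tip 0.162
side small 158 z at .07/.16 [-0.0782  0.5211] slope deg 381.5 angle 85.3 tip 0.164
```

```bash
python3 -c "
from plant import workorder
print(workorder.sign_off())"
```

```text
the job is handed in; nothing more can be done
None
```

The pans are nested and the job is handed in at about 20.5 s on the robot's clock, with no verdict reported. I found the notch in the depth images at about 28° in world yaw, about 94° counter-clockwise from the large handle. Mid went straight into it on the first descent. Small went down inside mid, and I let go of both.

**Mid:**
- Its handle lies at 28.5° in both views, with a slope of 0.5° or less.
- The handle top is 81.5–83 mm high, against 83 mm expected when home.
- Its rim is concentric with the large pan within about 1 mm.

**Small:**
- Its handle was aimed at 88.5°, so about 60° counter-clockwise from mid's, and the last picture agrees.
- It is concentric with mid within about 1.5 mm.
- Its rim height was 86.5 mm from the side view and 89.5 mm from above, against 90 mm expected, with a slope of about 1–2°.

**Checks that failed or disagreed:**
- The last height and slope fit on small's handle was spoiled by the gripper in view, so small's level rests on the rim fits alone.
- The last side-view fit of mid's rim gave about 2°, probably because small's rim got into the mask. The fit from above gave about 1°, and the earlier fit, before small went in, 0.3°.
- I moved mid the wrong way by 2 mm once while lowering it, and corrected that before it was seated.

No bystander looked disturbed in the pictures, but I did not measure their positions afterwards.

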